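Change the sleeve in the V-rest and hold it down for brushing

ROBOT

A 6-joint arm with a two-finger parallel gripper is mounted at the origin on the work surface. World frame = base frame: x ahead of the robot, y to its left, z up, the work surface at z = 0. Lengths are in m, angles in degrees, forces in N, time in s.
With the tool pointing down it reaches from about 0.35 to 0.875 m from the base axis. Payload 15.5 kg.
Tool frame: the origin (TCP) lies at the very end of the fingers, on their centre line; the grasp point (between the pads) lies pinch_z behind it (pinch_z is the distance from the TCP to the grasp point, in m); z points along the fingers, y is the line along which they close (so a half turn about z gives the same grasp; the last joint's range is limited). The gripper opens to 85 mm and grips with 20 to 120 N. Pads are 22 mm wide; open, the fingers measure 114 mm over their backs; the gripper's body (76 mm by 85 mm) begins 54 mm behind the grasp point. The pads swing forward as they close: fully open they stand 13 mm farther back than shut.
Start: joints at [65.919, 28.281, 77.091, -0, 74.628, -5.472], TCP at [0.199, 0.592, 0.231] pointing down, gripper open.
Joint ranges: [-166.48, 166.48], [-47.26, 123.95], [12.59, 153.08], [-70.14, 250.14], [6.76, 159.57], [-176.63, 176.63]. Speed limits (degrees/s): [108.29, 108.29, 147.25, 172.46, 172.46, 172.46].

INTERFACE

Orientations are given as a 3x3 rotation matrix whose columns are the frame's x, y, z axes.
In Python, from workcell import get_obs, grab_frame, hand_in, pinch_z gives the robot as it stands. The module is installed in compiled form; this text tells all that it offers.
- The arm moves only by the shell command python3 -m jog 'ROWS'. ROWS is JSON, a list that holds one entry, the list of rows, each a list of 7 numbers: the gripper's target within -1 to 1 (fully open at 1, half-way at 0, shut at -1), then the shift along the tool's x, y, z in mm, then the turn, a rotation vector about the tool's x, y, z in rad. A call has exactly 5 rows; each row shifts and turns the commanded pose from where the row before left it, along the tool's axes as they then stand; what a row does not reach is not made up. A row lasts 1/12 s, in which the tool goes at most 41.7 mm and 7.16 degrees, less where a joint would pass 70% of its speed; a pose out of reach is approached as far as the arm can. A call is refused whole if a number of a shift passes 41.7 or a number of a turn 0.125, either way. A call with a gripper value outside its range is refused whole. The fingers move at their own pace and stop on an object; the grip force is fixed at half the most. Time passes only in rows, so rows that do not move let the fingers close, or fill a call up. It gives the time, the measured TCP pose, the force, the opening and the grip force at its end, in the units of the state.
- get_obs(): the state, without advancing time (a new reading comes with each control period).
- grab_frame(name): name is "scene" or "top" or "wrist"; returns a dict with "image" (420x560x3 uint8, blue, green, red), "fovy" (degrees; the focal length in pixels is half the picture's height over the tangent of half this angle, whatever the lens; pixels are square), "cx", "cy" (the principal point, pixels), "pose" (4x4, takes a point from camera to world coordinates); the wrist camera has in their place "T_tool_cam" (4x4, takes a point from camera to tool coordinates, whose origin is the TCP and whose axes are the flange's). Camera axes: x right, y down, z forward; pixel columns grow to the right and rows downward; lengths in m; the calibration is good to about 2 mm. A picture is of the moment at which its call begins: read the wrist's pose just before it. There is no depth.
- hand_in(): hands the job in; it is judged then, once.
The state is a dict: "t": time; "joints": joint angles; "joint_velocities": joint speeds; "effort": joint torques, N m; "tool_pos": TCP position; "ee_rot": TCP orientation; "ft_force": force on the tool from outside, world axes, zero at the start; "wrist_torque": the same for the moment, N m; "finger_gap": opening from 0.0 (shut) to 1.0 (fully open); "gripper_force": force on a finger pad.
Only numpy, scipy, OpenCV 4.12 (cv2) and the standard library are available. Lean on these libraries where they do the work, as an engineer would, in place of code of your own. Each camera call takes 0.05 s, during which the arm holds its last target. There are 200 camera calls.

TASK

The brass sleeve in the steel V-rest is finished: lay it in the blue tray, without dropping it, and let go. Then take the dark banded sleeve from the wooden rack and lay it, not dropped, into the V-rest's groove, centred lengthwise to about a centimetre, pushing it down firmly (about 15 N, no ramming) so that it bears evenly on both sloping faces. Finish while still holding it pressed there, and leave the wire brush, the wrench and the amber jar where they are.

Things in the scene. Friction and masses are not known exactly. Their poses are not given: they have to be found in the camera images.
- brass_sleeve_center (a point): centre of the finished sleeve: a plain thin-walled yellow brass tube, 32 mm outside diameter, 140 mm long, about 0.27 kg; x runs along its length (it may be turned any way about x). At the start it lies in the V-rest.
- dark_sleeve_center (a point): centre of the sleeve still to be brushed: a dark grey steel tube with two rust-red bands, 32 mm outside diameter, 140 mm long, about 0.25 kg; x runs along its length (it may be turned any way about x). At the start it lies in the wooden rack, its centre 38 mm above the bench.
- brass_sleeve: the finished brass sleeve itself; origin at its centre, same axes as its centre point
- dark_sleeve: the dark sleeve itself; origin at its centre, same axes as its centre point
- vrest_seat (a point): where the centre of a 32 mm sleeve is when it is fully seated and centred lengthwise in the V-rest, 50.6 mm above the bench. x runs along the groove, z up. The groove is a 90 degree V, 48 mm wide at the top, its bottom line 28 mm above the bench. The V-rest is rigid and fixed.
- vrest: the V-rest, origin on the bench under its centre, x along the groove: blue base plate 150 (x) x 90 x 12 mm with two bright steel V segments, each 30 mm long and 72 mm wide, tops 52 mm above the bench, centred 50 mm either side of the middle in x. The 70 mm gap between them is open to the sides and down to the base plate: there fingers can hold the sleeve's middle across it.
- vface_left: the groove's sloping face on the +y side of the V-rest, in both segments; origin on the bench under the V-rest's centre, axes as the seat's
- vface_right: the groove's sloping face on the -y side of the V-rest, in both segments; origin on the bench under the V-rest's centre, axes as the seat's
- rack: wooden rack, fixed, origin on the bench under its centre: base board 150 (x) x 80 x 10 mm with two notched cross-pieces (36 mm high, 18 mm thick, 56 mm either side of the centre in x) that carry the dark sleeve along x; between them 94 mm are open down to the board
- tray: blue open tray for finished sleeves, fixed, origin on the bench under its centre: 190 (x) x 160 (y) mm outside, walls 5 mm thick and 28 mm high, floor 5 mm thick; a sleeve lying in it has its centre 21 mm above the bench and may roll to a wall
- wire_brush: wire brush, blue handle, brass bristles, 210 x 30 x 28 mm; a bystander, to be left where it is
- wrench: steel wrench, 150 mm long, flat on the bench just beyond the V-rest; a bystander, to be left where it is
- bolt_jar: amber jar with dark lid, 64 mm across, 80 mm tall, at the right; a bystander, to be left where it is
Things that resemble listed ones, but are neither listed nor needed, are in the scene too. What is shaped like the tray but purple or white is not meant.

How it is judged (in metres and radians):
On the way:
1. the brass sleeve lies in the tray, let go and at rest (x of brass_sleeve_center in the frame of tray between -0.085 and 0.085 m and y of brass_sleeve_center in the frame of tray between -0.075 and 0.075 m and z of brass_sleeve_center in the frame of tray between 0.012 and 0.028 m and linear speed of brass_sleeve below 0.05 m/s and contact force between the fingers and brass_sleeve below 0.1 N), for 0.3 s.
At the end, for the whole second after the job is handed in: Brass sleeve flat in the tray, at rest, let go. Dark sleeve at rest in the V-rest: within 12 mm of the seat lengthwise, 3 mm across and in height, 0.05 rad in line, held by the fingers (over 3 N) and pressing on each groove face with over 3 N (its weight alone gives about 2 N) (all of step 1 and x of dark_sleeve_center in the frame of vrest_seat between -0.012 and 0.012 m and y of dark_sleeve_center in the frame of vrest_seat between -0.003 and 0.003 m and z of dark_sleeve_center in the frame of vrest_seat between -0.003 and 0.003 m and angle between the x axis of dark_sleeve_center and the x axis of vrest_seat, either way round below 0.05 rad and contact force between dark_sleeve and vface_left above 3 N and contact force between dark_sleeve and vface_right above 3 N and contact force between the fingers and dark_sleeve above 3 N and linear speed of dark_sleeve below 0.02 m/s); the arm keeps its last pose, push and grip.
It fails at once if the brass sleeve is let go more than 25 mm above its place in the tray (horizontal distance between brass_sleeve_center and tray below 0.1 m and z of brass_sleeve_center in the frame of tray above 0.046 m and contact force between the fingers and brass_sleeve below 0.05 N).
It fails at once if the dark sleeve is let go more than 20 mm above its seat in the V-rest (horizontal distance between dark_sleeve_center and vrest_seat below 0.06 m and z of dark_sleeve_center in the frame of vrest_seat above 0.02 m and contact force between the fingers and dark_sleeve below 0.05 N).
It fails at once if the dark sleeve is rammed into the groove (over 80 N on a face) (contact force between dark_sleeve and vface_left above 80 N or contact force between dark_sleeve and vface_right above 80 N).
It fails at once if the wire brush, the wrench or the amber jar is moved by more than 30 mm (distance of any of wire_brush, wrench, bolt_jar from where it was at the start of the episode above 0.03 m).
It also fails if it takes over 72 s, if anything falls off the work surface, if the arm or the gripper's body presses on something with over 40 N, if the wrist force passes 120 N, or if a joint passes its speed limit or range.

## Working session

There is one attempt and no reset: what is moved stays moved. The work goes in short steps, Python scripts to look and compute and a shell command to move; the robot and the scene stay as the last step left them, time stands still between calls to the robot, and variables do not carry over. Pictures are saved under pics/ and viewed, at most 10 in all, crops included, and the job is handed in when it is done.

```bash
mkdir -p pics; python3 - <<'E'
from workcell import get_obs, grab_frame, pinch_z
import cv2, numpy as np, pickle
o=get_obs(); print(o['t'],o['tool_pos'],np.round(o['ee_rot'],3).tolist(),o['finger_gap'],pinch_z)
d={n:grab_frame(n) for n in("top","scene","wrist")}
pickle.dump(d,open('f0.pkl','wb'))
for n,f in d.items(): print(n,f['fovy'],f['cx'],f['cy'],np.round(f.get('pose',f.get('T_tool_cam')),4).tolist())
cv2.imwrite('pics/top0.png',cv2.resize(d['top']['image'],(800,600)))
cv2.imwrite('pics/scene0.png',d['scene']['image'])
E
```

```text
0.0 [0.19930034 0.59199843 0.23069556] [[-0.948, 0.319, -0.0], [0.319, 0.948, -0.001], [0.0, -0.001, -1.0]] 0.9980301453100239 0.0187
top 56.84890389466251 277.34856579546187 213.9602568766989 [[-0.1271, -0.9687, 0.2131, 0.234], [-0.9919, 0.1248, -0.0243, 0.0631], [-0.003, -0.2145, -0.9767, 1.1542], [0.0, 0.0, 0.0, 1.0]]
scene 57.082200596957264 282.28478051575314 211.5757828921082 [[-0.8632, 0.4378, -0.2513, 0.767], [0.5048, 0.7544, -0.4195, 0.5192], [0.0059, -0.489, -0.8723, 1.0427], [0.0, 0.0, 0.0, 1.0]]
wrist 63.75268588485279 278.27224798129134 209.8101393532802 [[-0.0004, -0.9639, -0.2661, 0.0674], [1.0, -0.0004, 0.0001, -0.002], [-0.0002, -0.2661, 0.9639, -0.1422], [0.0, 0.0, 0.0, 1.0]]
```

View pics/top0.png

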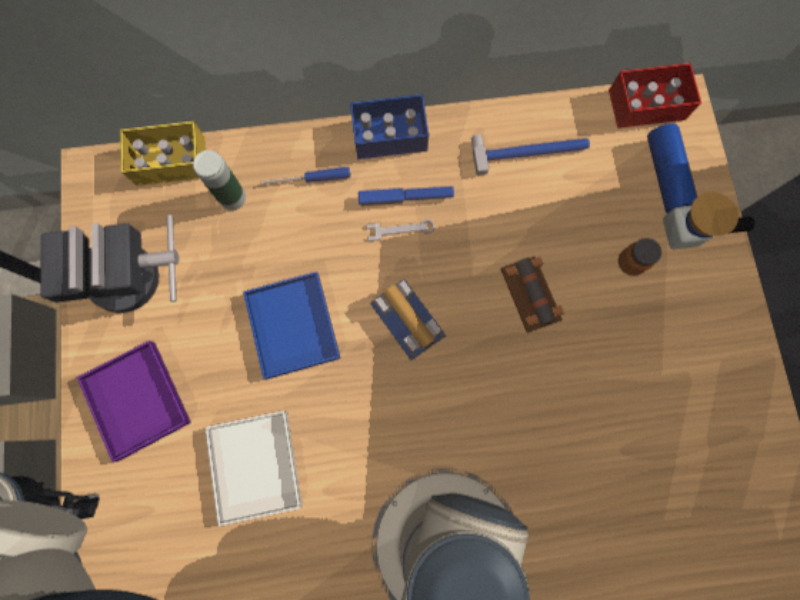

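View pics/scene0.png

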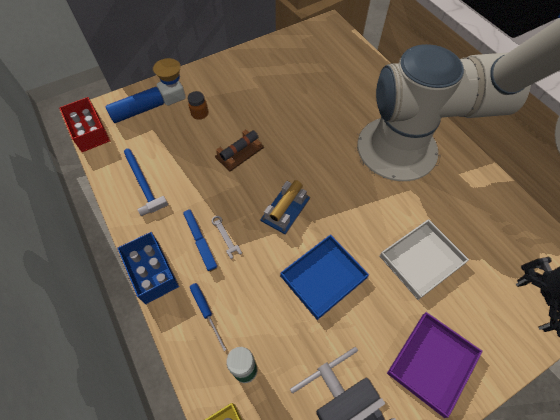

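The top view (800 px wide) shows the V-rest with the brass sleeve at (408,318), the rack with the dark sleeve at (532,293), the blue tray at (292,325), the wrench at (400,231) and the jar at (640,257). The scene view shows the same layout, with the V-rest at (287,205), the rack at (240,150) and the tray at (325,277).

```bash
cat > h.py <<'E'
import numpy as np, cv2, pickle
def cast(f,px,z,T=None):
    """pixel(s) -> world points on plane z"""
    T=f['pose'] if T is None else T
    px=np.atleast_2d(np.float64(px)); fl=f['image'].shape[0]/2/np.tan(np.radians(f['fovy']/2))
    d=np.c_[(px[:,0]-f['cx'])/fl,(px[:,1]-f['cy'])/fl,np.ones(len(px))]@T[:3,:3].T
    return T[:3,3]+d*((z-T[2,3])/d[:,2])[:,None]
def wristT(f,o):
    W=np.eye(4); W[:3,:3]=o['ee_rot']; W[:3,3]=o['tool_pos']; return W@f['T_tool_cam']
def mask(img,lo,hi,box=None):
    m=cv2.inRange(cv2.cvtColor(img,cv2.COLOR_BGR2HSV),np.array(lo),np.array(hi))
    if box:
        k=np.zeros_like(m); x0,y0,x1,y1=box; k[y0:y1,x0:x1]=255; m&=k
    return m
def rect(f,m,z,T=None):
    """biggest blob's min-area rectangle, measured on plane z: centre, size, long-axis angle"""
    cs,_=cv2.findContours(m,cv2.RETR_EXTERNAL,cv2.CHAIN_APPROX_NONE)
    c=max(cs,key=cv2.contourArea)
    return mrect(cast(f,c[:,0],z,T)),c
def mrect(P):
    (x,y),(w,h),a=cv2.minAreaRect((P[:,:2]*1000).astype(np.float32))
    if h>w: w,h,a=h,w,a+90
    return np.round([x,y,w,h,(a+90)%180-90],1)
E
python3 - <<'E'
from h import *
d=pickle.load(open('f0.pkl','rb'))
f=d['top'];im=f['image']
hs=cv2.cvtColor(im,cv2.COLOR_BGR2HSV)
for n,(x,y) in dict(brass=(286,213),base=(278,232),steel=(268,218),band=(366,185),dark=(374,203),wood=(360,200),table=(330,250),tray=(205,230)).items(): print(n,hs[y,x])
def go(n,f,lo,hi,box,z):
    m=mask(f['image'],lo,hi,box); print(n,rect(f,m,z)[0],m.sum()//255)
go('brass',f,(8,110,60),(28,255,255),(262,194,305,232),.055)
go('tray',f,(100,120,30),(125,255,255),(165,185,242,270),.028)
go('base',f,(100,80,20),(125,255,255),(255,190,315,255),.012)
E
python3 - <<'E'
import pickle,cv2,numpy as np
d=pickle.load(open('f0.pkl','rb'));im=d['top']['image']
a=cv2.resize(im[185:260,250:320],None,fx=5.6,fy=5.6,interpolation=2);b=cv2.resize(im[170:245,335:405],None,fx=5.6,fy=5.6,interpolation=2)
cv2.imwrite('pics/crop0.png',np.hstack([a,b]))
E
```

```text
brass [ 17 140 168]
base [114  99  93]
steel [ 9 39 86]
band [10 36 64]
dark [11 42 66]
wood [ 13 138  70]
table [ 15 110 139]
tray [111 158 158]
brass [476.6  18.7 123.2 110.1  82.7] 894
tray [469.2 256.9 187.8 157.9   8.6] 3270
base [436.4  38.9 132.1  29.7  28.2] 375
```

View pics/crop0.png

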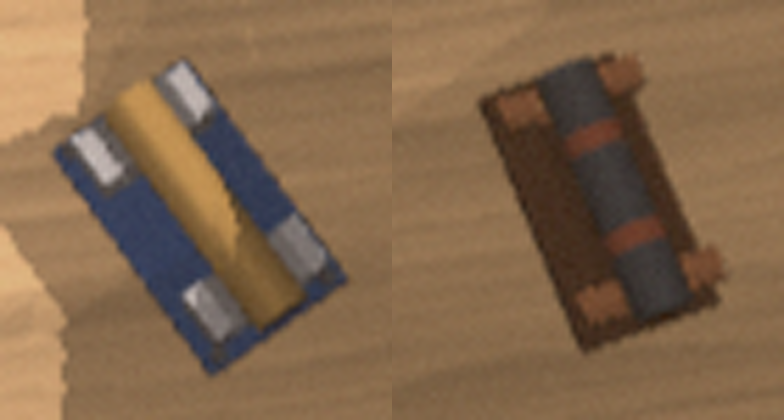

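The left crop shows the brass sleeve's ends at about (135,92) and (280,312), and the base-plate corners at (55,152), (180,60), (347,280) and (210,375). The right crop shows the dark sleeve's ends at about (572,70) and (662,302).

```bash
python3 - <<'E'
from h import *
from workcell import get_obs
f=pickle.load(open('f0.pkl','rb'))['top']
L=lambda p:np.array(p)/5.6+[250,185]; R=lambda p:(np.array(p)-[392,0])/5.6+[335,170]
for n,P in (('brass',cast(f,L([(135,92),(280,312)]),.055)),('dark',cast(f,R([(572,70),(662,302)]),.045))):
    v=P[0]-P[1]; print(n,P.mean(0).round(4),np.hypot(*v[:2]).round(4),np.degrees(np.arctan2(v[1],v[0])).round(1))
print('base',mrect(cast(f,L([(55,152),(180,60),(347,280),(210,375)]),.012)))
print('rack',mrect(cast(f,R([(480,102),(612,55),(720,300),(585,352)]),.012)))
print(np.degrees(np.arctan2(*np.array(get_obs()['ee_rot'])[[1,0],0])))
E
```

```text
brass [0.4501 0.0109 0.055 ] 0.1375 25.3
dark [ 0.4721 -0.254   0.045 ] 0.132 10.6
base [450.6  15.7 150.   88.9  28.9]
rack [ 471.4 -252.6  147.1   78.8   12.7]
161.39179193835972
```

```bash
python3 -m jog '[[[1,-21,-23.5,0,0,0,0],[1,-21,-23.5,0,0,0,0],[1,-21,-23.5,0,0,0,0],[1,-21,-23.5,0,0,0,0],[1,-21,-23.5,0,0,0,0]]]'
python3 -m jog '[[[1,-21,-23.5,0,0,0,0],[1,-21,-23.5,0,0,0,0],[1,-21,-23.5,0,0,0,0],[1,-21,-23.5,0,0,0,0],[1,-21,-23.5,0,0,0,0]]]'
python3 -m jog '[[[1,-21,-23.5,0,0,0,0],[1,-21,-23.5,0,0,0,0],[1,-21,-23.5,0,0,0,0],[1,-21,-23.5,0,0,0,0],[1,-21,-23.5,0,0,0,0]]]'
python3 -m jog '[[[1,-21,-23.5,0,0,0,0],[1,-21,-23.5,0,0,0,0],[1,-21,-23.5,0,0,0,0],[1,-21,-23.5,0,0,0,0],[1,-21,-23.5,0,0,0,0]]]'
python3 -m jog '[[[1,0,0,0,0,0,-0.08],[1,0,0,0,0,0,-0.08],[1,0,0,0,0,0,-0.08],[1,0,0,0,0,0,-0.08],[1,0,0,0,0,0,-0.08]]]'
python3 -m jog '[[[1,0,0,0,0,0,-0.08],[1,0,0,0,0,0,-0.08],[1,0,0,0,0,0,-0.08],[1,0,0,0,0,0,-0.08],[1,0,0,0,0,0,-0.08]]]'
python3 - <<'E'
from h import *
from workcell import get_obs, grab_frame
o=get_obs(); f=grab_frame('wrist'); pickle.dump((o,f),open('w1.pkl','wb'))
cv2.imwrite('pics/w1.png',f['image']); R=np.array(o['ee_rot']); print(o['tool_pos'],np.degrees(np.arctan2(R[1,0],R[0,0])),R.round(3).tolist())
E
```

```text
t: 0.57
tool_pos: [0.2616, 0.446, 0.2311]
ee_rot: [[-0.948, 0.319, -0.0], [0.319, 0.948, -0.0], [0.0, -0.0, -1.0]]
ft_force: [1.0, 0.9, -1.1]
finger_gap: 0.998
gripper_force: 0.0
t: 0.98
tool_pos: [0.3237, 0.3011, 0.2313]
ee_rot: [[-0.948, 0.319, -0.0], [0.319, 0.948, -0.0], [0.0, -0.0, -1.0]]
ft_force: [0.8, 1.5, -0.3]
finger_gap: 1.004
gripper_force: 0.0
t: 1.4
tool_pos: [0.3857, 0.1562, 0.2313]
ee_rot: [[-0.948, 0.319, 0.0], [0.319, 0.948, 0.0], [-0.0, 0.0, -1.0]]
ft_force: [0.8, -0.0, 0.9]
finger_gap: 1.0
gripper_force: 0.0
t: 1.82
tool_pos: [0.4477, 0.0113, 0.2313]
ee_rot: [[-0.948, 0.319, -0.0], [0.319, 0.948, 0.0], [0.0, 0.0, -1.0]]
ft_force: [1.0, 0.7, -0.4]
finger_gap: 1.0
gripper_force: 0.0
t: 2.23
tool_pos: [0.4474, 0.0128, 0.2312]
ee_rot: [[-0.997, -0.079, -0.0], [-0.079, 0.997, 0.0], [0.0, 0.0, -1.0]]
ft_force: [-0.5, 0.6, 0.0]
finger_gap: 1.0
gripper_force: 0.0
t: 2.65
tool_pos: [0.4474, 0.0129, 0.2312]
ee_rot: [[-0.887, -0.461, -0.0], [-0.461, 0.887, 0.0], [0.0, 0.0, -1.0]]
ft_force: [-0.7, 0.6, -0.3]
finger_gap: 0.999
gripper_force: 0.0
[0.44737947 0.01289847 0.23117506] -152.54606073253058 [[-0.887, -0.461, -0.0], [-0.461, 0.887, 0.0], [0.0, 0.0, -1.0]]
```

View pics/w1.png

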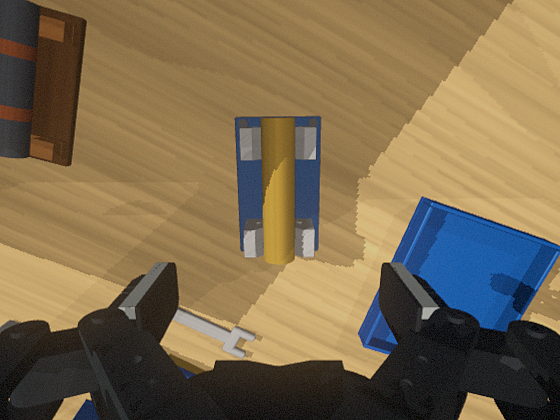

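The wrist view shows the V-rest at (278,187), upright in the picture. The sleeve's sides are at columns 262 and 295, from row 117 to row 263, and the base plate spans (235,117) to (320,250).

```bash
cat > meas.py <<'E'
from h import *
import sys
o,f=pickle.load(open('w1.pkl','rb')); T=wristT(f,o); im=f['image']
hs=cv2.cvtColor(im,cv2.COLOR_BGR2HSV)
# brass edges per row inside the rest
mid=[];w=[]
for y in range(165,216,5):
    r=(hs[y,240:318,0]<40)&(hs[y,240:318,1]>90); i=np.flatnonzero(r)+240; mid.append(((i[0]+i[-1])/2,y)); w.append(len(i))
P=cast(f,mid,.0506,T); a=np.polyfit(P[:,0],P[:,1],1); print('brass axis angle',np.degrees(np.arctan(a[0])),'widths',w)
e=cast(f,[(278,117)],.055,T),cast(f,[(279,263)],.05,T)
print('ends',e,np.linalg.norm(e[0]-e[1]))
m=mask(im,(100,80,20),(130,255,255),(228,105,330,262))
pts=np.argwhere(m)[:,::-1]; print('base',mrect(cast(f,pts,.012,T)))
s=((hs[...,1]<60)&(hs[...,2]>90)).astype(np.uint8)*255; k=np.zeros_like(s);k[110:262,232:326]=255
n,_,st,c=cv2.connectedComponentsWithStats(s&k)
for i in range(1,n):
    if st[i,4]>40: print(st[i],c[i].round(1),cast(f,[c[i]],.045,T).round(4))
R=np.array(o['ee_rot'])
print('axis mid at seat in tool mm',((P.mean(0)-o['tool_pos'])@R*1000).round(1))
E
python3 meas.py
```

```text
brass axis angle 28.191804827038535 widths [33, 33, 33, 33, 33, 32, 32, 32, 32, 32, 32]
ends (array([[ 0.38730498, -0.0199581 ,  0.055     ]]), array([[0.51664206, 0.04830437, 0.05      ]])) 0.14633128142603544
base [452.3  13.8 147.2  88.4  28.1]
[239 127  23  34 701] [249.9 143.5] [[ 0.4214 -0.0325  0.045 ]]
[295 127  22  33 699] [305.3 142.7] [[0.3963 0.0141 0.045 ]]
[295 219  23  38 597] [304.9 240.7] [[0.484  0.0616 0.045 ]]
[243 227  21  31 552] [252.9 242.9] [[0.5111 0.0149 0.045 ]]
axis mid at seat in tool mm [ -0.5  -1.3 180.6]
```

```bash
python3 -m jog '[[[1,-4.8,-1.4,20,0,0,-0.012],[1,0,0,30,0,0,0],[1,0,0,30,0,0,0],[1,0,0,30,0,0,0],[1,0,0,30,0,0,0]]]'
python3 -m jog '[[[1,0,0,20,0,0,0],[1,0,0,20,0,0,0],[1,0,0,19,0,0,0],[1,0,0,0,0,0,0],[1,0,0,0,0,0,0]]]'
python3 -m jog '[[[-1,0,0,0,0,0,0],[-1,0,0,0,0,0,0],[-1,0,0,0,0,0,0],[-1,0,0,0,0,0,0],[-1,0,0,0,0,0,0]]]'
python3 -m jog '[[[-1,0,0,0,0,0,0],[-1,0,0,0,0,0,0],[-1,0,0,0,0,0,0],[-1,0,0,0,0,0,0],[-1,0,0,0,0,0,0]]]'
```

```text
t: 3.12
tool_pos: [0.4524, 0.0138, 0.0902]
ee_rot: [[-0.885, -0.466, 0.001], [-0.466, 0.885, -0.0], [-0.001, -0.0, -1.0]]
ft_force: [-0.2, 0.2, -0.8]
finger_gap: 0.999
gripper_force: 0.0
t: 3.53
tool_pos: [0.4519, 0.0139, 0.032]
ee_rot: [[-0.884, -0.467, -0.002], [-0.467, 0.884, 0.0], [0.002, 0.001, -1.0]]
ft_force: [-1.4, 0.6, 0.9]
finger_gap: 1.0
gripper_force: 0.0
t: 3.95
tool_pos: [0.452, 0.015, 0.0331]
ee_rot: [[-0.884, -0.467, -0.0], [-0.467, 0.884, 0.002], [-0.001, 0.002, -1.0]]
ft_force: [-4.3, 12.6, 22.8]
finger_gap: 0.362
gripper_force: 57.3
t: 4.37
tool_pos: [0.452, 0.015, 0.0331]
ee_rot: [[-0.884, -0.467, 0.0], [-0.467, 0.884, 0.001], [-0.001, 0.001, -1.0]]
ft_force: [-4.7, 20.8, 20.9]
finger_gap: 0.351
gripper_force: 57.5
```

The brass sleeve is gripped: the opening is 0.35 of 85 mm, about 30 mm. With the sleeve seated, the TCP reads (0.452, 0.015, 0.0331), which I will use as the seat reference. Next I lift it and move over the tray.

```bash
python3 -m jog '[[[-1,0,0,-10,0,0,0],[-1,0,0,-20,0,0,0],[-1,0,0,-30,0,0,0],[-1,0,0,-30,0,0,0],[-1,0,0,-20,0,0,0]]]'
python3 -m jog '[[[-1,0,0,0,0,0,0.067],[-1,0,0,0,0,0,0.067],[-1,0,0,0,0,0,0.067],[-1,0,0,0,0,0,0.067],[-1,0,0,0,0,0,0.067]]]'
python3 -m jog '[[[-1,-5.3,23.7,0,0,0,0],[-1,-5.3,23.7,0,0,0,0],[-1,-5.3,23.7,0,0,0,0],[-1,-5.3,23.7,0,0,0,0],[-1,-5.3,23.7,0,0,0,0]]]'
python3 -m jog '[[[-1,-5.3,23.7,0,0,0,0],[-1,-5.3,23.7,0,0,0,0],[-1,-5.3,23.7,0,0,0,0],[-1,-5.3,23.7,0,0,0,0],[-1,-5.3,23.7,0,0,0,0]]]'
python3 - <<'E'
from h import *
from workcell import get_obs, grab_frame
o=get_obs(); f=grab_frame('wrist'); g=grab_frame('top'); pickle.dump((o,f,g),open('w2.pkl','wb'))
cv2.imwrite('pics/w2.png',f['image']); T=wristT(f,o)
m=mask(f['image'],(100,120,30),(125,255,255)); print('tray(wrist)',rect(f,m,.028,T)[0])
E
```

```text
t: 4.78
tool_pos: [0.4526, 0.0138, 0.1448]
ee_rot: [[-0.884, -0.468, 0.002], [-0.468, 0.884, -0.0], [-0.001, -0.001, -1.0]]
ft_force: [0.8, 0.5, -3.5]
finger_gap: 0.357
gripper_force: 60.4
t: 5.2
tool_pos: [0.4522, 0.0138, 0.1426]
ee_rot: [[-0.989, -0.148, 0.0], [-0.148, 0.989, -0.0], [-0.0, -0.0, -1.0]]
ft_force: [-0.4, 0.2, -3.8]
finger_gap: 0.353
gripper_force: 60.4
t: 5.62
tool_pos: [0.4603, 0.1361, 0.1425]
ee_rot: [[-0.988, -0.151, 0.0], [-0.151, 0.988, 0.0], [-0.0, -0.0, -1.0]]
ft_force: [0.7, -0.0, -2.9]
finger_gap: 0.356
gripper_force: 60.4
t: 6.03
tool_pos: [0.4685, 0.2573, 0.1425]
ee_rot: [[-0.988, -0.152, -0.0], [-0.152, 0.988, -0.0], [0.0, -0.0, -1.0]]
ft_force: [0.8, -0.3, -2.2]
finger_gap: 0.354
gripper_force: 60.4
tray(wrist) [464.6 256.2 175.8 157.9   8.5]
```

View pics/w2.png

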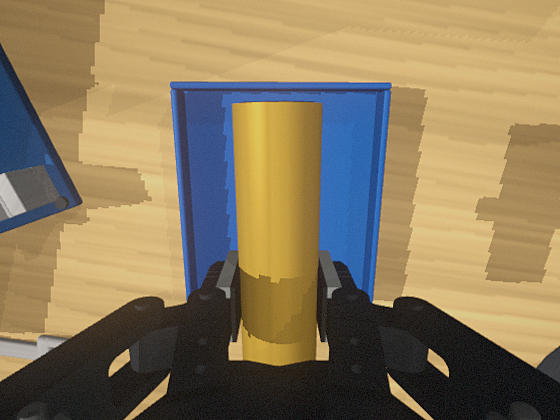

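The wrist view shows the sleeve held square, with its axis at column 278, centred between the tray walls at columns 175 and 388. I lower it now.

```bash
python3 -m jog '[[[-1,0,0,30,0,0,0],[-1,0,0,30,0,0,0],[-1,0,0,30,0,0,0],[-1,0,0,20,0,0,0],[-1,0,0,10,0,0,0]]]'
python3 -m jog '[[[-1,0,0,8,0,0,0],[-1,0,0,5,0,0,0],[-1,0,0,2,0,0,0],[-1,0,0,0,0,0,0],[-1,0,0,0,0,0,0]]]'
```

```text
t: 6.55
tool_pos: [0.4675, 0.2552, 0.0201]
ee_rot: [[-0.988, -0.151, -0.003], [-0.151, 0.988, -0.001], [0.003, -0.001, -1.0]]
ft_force: [-1.0, 0.0, -2.2]
finger_gap: 0.356
gripper_force: 60.6
t: 6.97
tool_pos: [0.4694, 0.2563, 0.0081]
ee_rot: [[-0.988, -0.152, 0.001], [-0.152, 0.988, 0.0], [-0.001, 0.0, -1.0]]
ft_force: [0.0, -0.0, -2.5]
finger_gap: 0.351
gripper_force: 60.6
```

```bash
python3 -m jog '[[[-1,0,0,1.5,0,0,0],[-1,0,0,0,0,0,0],[-0.1,0,0,0,0,0,0],[-0.1,0,0,0,0,0,0],[-0.1,0,0,0,0,0,0]]]'
python3 -m jog '[[[0.3,0,0,0,0,0,0],[0.3,0,0,0,0,0,0],[0.3,0,0,0,0,0,0],[0.3,0,0,0,0,0,0],[0.3,0,0,0,0,0,0]]]'
python3 -m jog '[[[0.3,0,0,-10,0,0,0],[0.3,0,0,-30,0,0,0],[0.3,0,0,-40,0,0,0],[0.3,0,0,-40,0,0,0],[0.3,0,0,-40,0,0,0]]]'
python3 - <<'E'
from h import *
from workcell import get_obs, grab_frame
o=get_obs(); f=grab_frame('wrist'); g=grab_frame('top'); pickle.dump((o,f,g),open('w3.pkl','wb'))
cv2.imwrite('pics/w3.png',f['image']); T=wristT(f,o)
m=mask(f['image'],(8,120,60),(28,255,255),(200,80,360,300)); print('brass',rect(f,m,.025,T)[0])
E
```

```text
t: 7.38
tool_pos: [0.469, 0.2562, 0.006]
ee_rot: [[-0.988, -0.152, 0.0], [-0.152, 0.988, 0.0], [-0.0, 0.0, -1.0]]
ft_force: [-0.5, 0.1, -0.1]
finger_gap: 0.446
gripper_force: 0.0
t: 7.8
tool_pos: [0.4689, 0.2561, 0.0058]
ee_rot: [[-0.988, -0.152, -0.0], [-0.152, 0.988, -0.0], [0.0, -0.0, -1.0]]
ft_force: [-0.2, -0.1, -0.1]
finger_gap: 0.652
gripper_force: 0.0
t: 8.22
tool_pos: [0.4683, 0.2559, 0.1683]
ee_rot: [[-0.988, -0.152, -0.0], [-0.152, 0.988, -0.0], [0.0, -0.0, -1.0]]
ft_force: [0.5, 0.4, -0.3]
finger_gap: 0.647
gripper_force: 0.0
brass [469.  254.4 145.2  30.6   9.5]
```

View pics/w3.png

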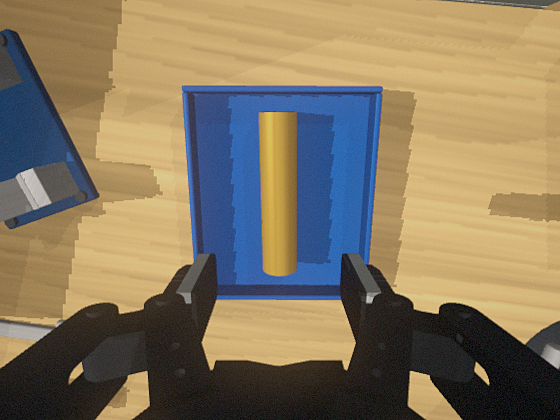

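The wrist view shows the brass sleeve lying free on the tray floor at (278,193). Next I go to the rack.

```bash
python3 -m jog '[[[1,5,-33.5,-4,0,0,0],[1,5,-33.5,-4,0,0,0],[1,5,-33.5,-4,0,0,0],[1,5,-33.5,-4,0,0,0],[1,5,-33.5,-4,0,0,0]]]'
python3 -m jog '[[[1,5,-33.5,-4,0,0,0],[1,5,-33.5,-4,0,0,0],[1,5,-33.5,-4,0,0,0],[1,5,-33.5,-4,0,0,0],[1,5,-33.5,-4,0,0,0]]]'
python3 -m jog '[[[1,5,-33.5,-4,0,0,0],[1,5,-33.5,-4,0,0,0],[1,5,-33.5,-4,0,0,0],[1,5,-33.5,-4,0,0,0],[1,5,-33.5,-4,0,0,0]]]'
python3 -m jog '[[[1,0,0,0,0,0,-0.054],[1,0,0,0,0,0,0],[1,0,0,0,0,0,0],[1,0,0,0,0,0,0],[1,0,0,0,0,0,0]]]'
python3 - <<'E'
from h import *
from workcell import get_obs, grab_frame
o=get_obs(); f=grab_frame('wrist'); pickle.dump((o,f),open('w4.pkl','wb'))
cv2.imwrite('pics/w4.png',f['image'])
E
```

```text
t: 8.73
tool_pos: [0.469, 0.0853, 0.1864]
ee_rot: [[-0.988, -0.152, 0.0], [-0.152, 0.988, -0.0], [-0.0, -0.0, -1.0]]
ft_force: [1.2, 0.0, -0.2]
finger_gap: 1.0
gripper_force: 0.0
t: 9.15
tool_pos: [0.4697, -0.0842, 0.2065]
ee_rot: [[-0.988, -0.152, 0.0], [-0.152, 0.988, -0.0], [-0.0, -0.0, -1.0]]
ft_force: [1.4, -0.4, -0.7]
finger_gap: 0.998
gripper_force: 0.0
t: 9.57
tool_pos: [0.4703, -0.2535, 0.2265]
ee_rot: [[-0.988, -0.151, 0.0], [-0.151, 0.988, -0.0], [-0.0, -0.0, -1.0]]
ft_force: [0.1, -0.3, -0.3]
finger_gap: 0.997
gripper_force: 0.0
t: 9.98
tool_pos: [0.4708, -0.2509, 0.2258]
ee_rot: [[-0.979, -0.205, -0.0], [-0.205, 0.979, 0.0], [0.0, 0.0, -1.0]]
ft_force: [-1.0, -0.5, -0.1]
finger_gap: 1.006
gripper_force: 0.0
```

View pics/w4.png

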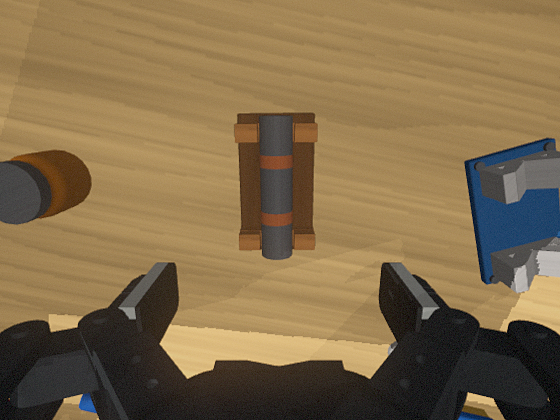

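The sleeve's sides are at about columns 261 and 293, from row 117 to row 259, with bands at rows 162 and 219. The rack spans columns 238 to 315, and the jar at (45,190) is well clear.

```bash
python3 - <<'E'
from h import *
o,f=pickle.load(open('w4.pkl','rb')); T=wristT(f,o); im=f['image']; R=np.array(o['ee_rot'])
s=cv2.cvtColor(im,cv2.COLOR_BGR2HSV)[...,1]
mid=[];w=[]
for y in list(range(174,206,4))+[145,150,230]:
    i=np.flatnonzero(s[y,245:312]<75)+245; mid.append(((i[0]+i[-1])/2,y)); w.append(len(i))
P=cast(f,mid,.038,T); print(w, ((P-o['tool_pos'])@R*1000).round(1)[:,:2].tolist())
a=np.polyfit(P[:,0],P[:,1],1)[0]; print('angle',np.degrees(np.arctan(a)),'tool',np.degrees(np.arctan(R[1,0]/R[0,0])))
c=s[:,270:284].mean(1); i=np.flatnonzero(c[100:275]<75)+100; print(i[0],i[-1])
for z0,z1 in((.05,.04),(.054,.032)):
    E=np.r_[cast(f,[(277,i[0])],z0,T),cast(f,[(277,i[-1])],z1,T)]; print(np.linalg.norm(E[0]-E[1]),((E.mean(0)-o['tool_pos'])@R*1000).round(1))
m=mask(im,(0,100,60),(9,255,255),(258,140,296,240)); 
for r in ((150,175),(205,230)):
    q=np.argwhere(m[r[0]:r[1]])[:,::-1]+[0,r[0]]; print(((cast(f,[q.mean(0)],.052,T)-o['tool_pos'])@R*1000).round(1))
E
```

```text
[32, 31, 31, 31, 32, 31, 31, 31, 32, 32, 30] [[13.9, -4.3], [9.9, -3.9], [5.9, -3.9], [1.8, -3.9], [-2.2, -3.4], [-6.3, -3.9], [-10.4, -3.9], [-14.6, -3.9], [42.0, -4.3], [37.3, -4.3], [-44.3, -3.5]]
angle 12.370386369961857 tool 11.818317936686888
116 259
0.14500971569771573 [ -3.4  -2.9 180.8]
0.14979621720546782 [ -5.2  -2.9 182.8]
[[ 28.4  -3.8 173.8]]
[[-26.3  -3.7 173.8]]
```

```bash
python3 -m jog '[[[1,0,-2.7,26,0,0,-0.01],[1,0,0,30,0,0,0],[1,0,0,30,0,0,0],[1,0,0,30,0,0,0],[1,0,0,30,0,0,0]]]'
python3 -m jog '[[[1,0,0,25,0,0,0],[1,0,0,20,0,0,0],[1,0,0,15,0,0,0],[1,0,0,0,0,0,0],[1,0,0,0,0,0,0]]]'
python3 -m jog '[[[-1,0,0,0,0,0,0],[-1,0,0,0,0,0,0],[-1,0,0,0,0,0,0],[-1,0,0,0,0,0,0],[-1,0,0,0,0,0,0]]]'
python3 -m jog '[[[-1,0,0,0,0,0,0],[-1,0,0,0,0,0,0],[-1,0,0,0,0,0,0],[-1,0,0,0,0,0,0],[-1,0,0,0,0,0,0]]]'
```

```text
t: 10.45
tool_pos: [0.4716, -0.2539, 0.0787]
ee_rot: [[-0.977, -0.215, 0.0], [-0.215, 0.977, -0.0], [-0.0, -0.0, -1.0]]
ft_force: [1.1, -1.3, -0.8]
finger_gap: 0.997
gripper_force: 0.0
t: 10.87
tool_pos: [0.4713, -0.2539, 0.0196]
ee_rot: [[-0.977, -0.215, -0.001], [-0.215, 0.977, 0.001], [0.001, 0.001, -1.0]]
ft_force: [-0.4, 0.6, 0.8]
finger_gap: 1.004
gripper_force: 0.0
t: 11.28
tool_pos: [0.4718, -0.2548, 0.0205]
ee_rot: [[-0.977, -0.215, 0.001], [-0.215, 0.977, -0.001], [-0.001, -0.001, -1.0]]
ft_force: [-2.4, 1.9, 13.3]
finger_gap: 0.356
gripper_force: 58.1
t: 11.7
tool_pos: [0.4717, -0.2548, 0.0206]
ee_rot: [[-0.977, -0.214, 0.001], [-0.214, 0.977, -0.001], [-0.001, -0.001, -1.0]]
ft_force: [-1.9, 1.5, 10.8]
finger_gap: 0.352
gripper_force: 58.3
```

```bash
python3 -m jog '[[[-1,0,0,-15,0,0,0],[-1,0,0,-25,0,0,0],[-1,0,0,-30,0,0,0],[-1,0,0,-30,0,0,0],[-1,0,0,-20,0,0,0]]]'
python3 -m jog '[[[-1,-3.9,26.7,0,0,0,0],[-1,-3.9,26.7,0,0,0,0],[-1,-3.9,26.7,0,0,0,0],[-1,-3.9,26.7,0,0,0,0],[-1,-3.9,26.7,0,0,0,0]]]'
python3 -m jog '[[[-1,-3.9,26.7,0,0,0,0],[-1,-3.9,26.7,0,0,0,0],[-1,-3.9,26.7,0,0,0,0],[-1,-3.9,26.7,0,0,0,0],[-1,-3.9,26.7,0,0,0,0]]]'
python3 -m jog '[[[-1,0,0,0,0,0,-0.055],[-1,0,0,0,0,0,-0.055],[-1,0,0,0,0,0,-0.055],[-1,0,0,0,0,0,-0.055],[-1,0,0,0,0,0,-0.055]]]'
python3 -m jog '[[[-1,0,0,0,0,0,0],[-1,0,0,0,0,0,0],[-1,0,0,0,0,0,0],[-1,0,0,0,0,0,0],[-1,0,0,0,0,0,0]]]'
python3 - <<'E'
from h import *
from workcell import get_obs, grab_frame
o=get_obs(); f=grab_frame('wrist'); pickle.dump((o,f),open('w5.pkl','wb'))
cv2.imwrite('pics/w5.png',f['image']); R=np.array(o['ee_rot'])
print('heading',np.degrees(np.arctan(R[1,0]/R[0,0])),'to go tool mm',((np.array([.4523,.015,.0332])-o['tool_pos'])@R*1000).round(2),o['ft_force'])
E
```

```text
t: 12.12
tool_pos: [0.4718, -0.2548, 0.1424]
ee_rot: [[-0.977, -0.214, 0.002], [-0.214, 0.977, -0.001], [-0.001, -0.001, -1.0]]
ft_force: [0.6, -0.5, -2.8]
finger_gap: 0.357
gripper_force: 60.3
t: 12.53
tool_pos: [0.4614, -0.1188, 0.14]
ee_rot: [[-0.977, -0.214, 0.0], [-0.214, 0.977, -0.0], [-0.0, -0.0, -1.0]]
ft_force: [0.9, 0.4, -3.4]
finger_gap: 0.354
gripper_force: 60.5
t: 12.95
tool_pos: [0.4518, 0.0158, 0.1399]
ee_rot: [[-0.977, -0.214, 0.0], [-0.214, 0.977, -0.0], [-0.0, -0.0, -1.0]]
ft_force: [0.2, 0.1, -2.7]
finger_gap: 0.352
gripper_force: 60.5
t: 13.37
tool_pos: [0.4521, 0.0147, 0.1399]
ee_rot: [[-0.88, -0.474, 0.0], [-0.474, 0.88, -0.0], [0.0, -0.0, -1.0]]
ft_force: [-0.4, 0.2, -2.3]
finger_gap: 0.354
gripper_force: 60.5
t: 13.78
tool_pos: [0.4523, 0.0145, 0.1398]
ee_rot: [[-0.882, -0.471, 0.0], [-0.471, 0.882, -0.0], [-0.0, -0.0, -1.0]]
ft_force: [0.0, 0.4, -2.3]
finger_gap: 0.355
gripper_force: 60.5
heading 28.085785235068723 to go tool mm [ -0.23   0.41 106.6 ] [ 0.02619132  0.36010254 -2.28631479]
```

View pics/w5.png

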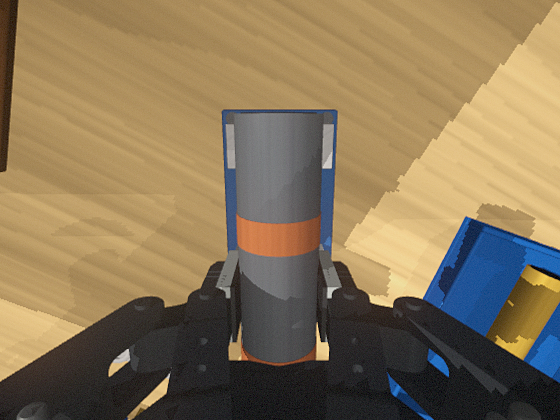

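The wrist view shows the dark sleeve held straight at columns 236 to 322, with the base plate showing evenly on both sides (columns 223 and 337). I descend, slowly at the end.

```bash
python3 -m jog '[[[-1,0,0.5,30,0,0,0],[-1,0,0,25,0,0,0],[-1,0,0,20,0,0,0],[-1,0,0,13,0,0,0],[-1,0,0,7,0,0,0]]]'
python3 -m jog '[[[-1,0,0,4,0,0,0],[-1,0,0,2,0,0,0],[-1,0,0,1,0,0,0],[-1,0,0,0.5,0,0,0],[-1,0,0,0.5,0,0,0]]]'
python3 -m jog '[[[-1,0,0,0.5,0,0,0],[-1,0,0,0.5,0,0,0],[-1,0,0,0.5,0,0,0],[-1,0,0,0,0,0,0],[-1,0,0,0,0,0,0]]]'
```

```text
t: 14.25
tool_pos: [0.4514, 0.015, 0.0433]
ee_rot: [[-0.882, -0.471, -0.002], [-0.471, 0.882, 0.0], [0.002, 0.001, -1.0]]
ft_force: [-0.5, -0.6, -2.6]
finger_gap: 0.353
gripper_force: 60.6
t: 14.67
tool_pos: [0.4525, 0.015, 0.0373]
ee_rot: [[-0.882, -0.472, 0.001], [-0.472, 0.882, -0.0], [-0.001, -0.001, -1.0]]
ft_force: [0.1, 0.8, -2.8]
finger_gap: 0.356
gripper_force: 60.6
t: 15.08
tool_pos: [0.452, 0.015, 0.0353]
ee_rot: [[-0.882, -0.472, -0.0], [-0.472, 0.882, -0.0], [0.0, -0.0, -1.0]]
ft_force: [-0.7, -0.0, -2.4]
finger_gap: 0.351
gripper_force: 60.6
```

```bash
python3 -m jog '[[[-1,0,0,0.5,0,0,0],[-1,0,0,0.5,0,0,0],[-1,0,0,0.5,0,0,0],[-1,0,0,0,0,0,0],[-1,0,0,0,0,0,0]]]'
python3 -m jog '[[[-1,0,0,0.4,0,0,0],[-1,0,0,0,0,0,0],[-1,0,0,0.4,0,0,0],[-1,0,0,0,0,0,0],[-1,0,0,0,0,0,0]]]'
```

```text
t: 15.5
tool_pos: [0.452, 0.015, 0.0337]
ee_rot: [[-0.882, -0.472, -0.0], [-0.472, 0.882, 0.0], [0.0, 0.0, -1.0]]
ft_force: [-0.6, -0.1, -3.1]
finger_gap: 0.353
gripper_force: 60.6
t: 15.92
tool_pos: [0.4521, 0.0151, 0.0333]
ee_rot: [[-0.882, -0.472, 0.0], [-0.472, 0.882, 0.0], [-0.0, -0.0, -1.0]]
ft_force: [-2.2, 2.6, 9.2]
finger_gap: 0.354
gripper_force: 61.9
```

```bash
python3 -m jog '[[[-1,0,0.15,0.2,0,0,0],[-1,0,0,0.15,0,0,0],[-1,0,0,0,0,0,0],[-1,0,0,0,0,0,0],[-1,0,0,0,0,0,0]]]'
python3 -m jog '[[[-1,0,0,0,0,0,0],[-1,0,0,0,0,0,0],[-1,0,0,0,0,0,0],[-1,0,0,0,0,0,0],[-1,0,0,0,0,0,0]]]'
python3 - <<'E'
from workcell import get_obs
o=get_obs(); print(o['ft_force'],o['wrist_torque'])
E
```

```text
t: 16.33
tool_pos: [0.4521, 0.0151, 0.0332]
ee_rot: [[-0.882, -0.472, 0.001], [-0.472, 0.882, -0.0], [-0.001, -0.0, -1.0]]
ft_force: [-3.8, 1.1, 17.5]
finger_gap: 0.357
gripper_force: 62.7
t: 16.75
tool_pos: [0.4521, 0.0151, 0.0332]
ee_rot: [[-0.882, -0.472, 0.001], [-0.472, 0.882, -0.0], [-0.001, -0.0, -1.0]]
ft_force: [-3.0, 0.9, 17.4]
finger_gap: 0.353
gripper_force: 62.7
[-2.9703807   0.89550246 17.42510996] [-0.06646893  0.45806954  0.00614891]
```

```bash
python3 - <<'E'
from h import *
from workcell import grab_frame
g=grab_frame('top'); cv2.imwrite('pics/top1.png',g['image'][100:350,120:500].repeat(2,0).repeat(2,1))
m=mask(g['image'],(8,120,60),(28,255,255),(175,198,232,258)); print('brass',rect(g,m,.03)[0],'tray 469 257')
E
```

```text
Traceback (most recent call last):
  File "h.py", line 18, in rect
    c=max(cs,key=cv2.contourArea)
ValueError: max() iterable argument is empty
```

View pics/top1.png

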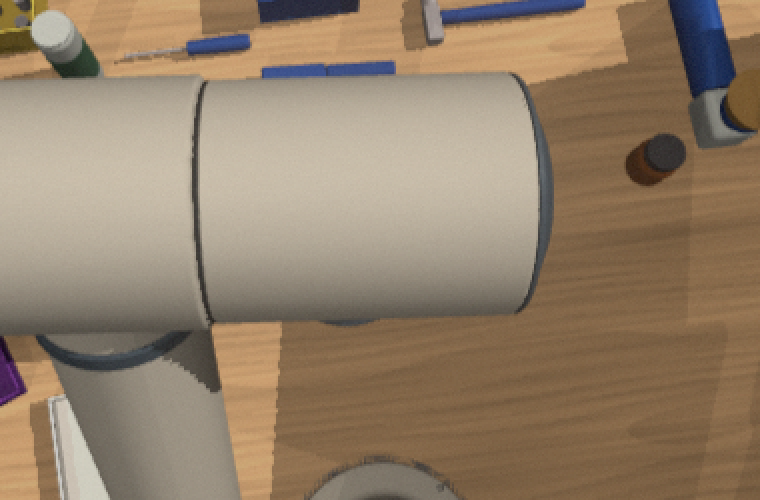

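The arm hides the tray and V-rest in the top view. The jar at (655,160) is where it was. The w5 wrist view already showed the brass sleeve in the tray. The force readings are steady, so I hand in.

```bash
python3 -c "
from workcell import hand_in
print(hand_in())"
```

```text
the job is handed in; nothing more can be done
None
```

The job is handed in, though `hand_in()` returned no verdict: the brass sleeve lies released in the blue tray (last seen there before the final descent), and the dark sleeve is held in the V-rest groove at about 17 N, with low side force, so roughly even on both faces.

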